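Unlatch the flip-lid cash drawer and hold its lid up

TASK

The till has lost power, so open the cash drawer by hand: draw the spring bolt on its lid sideways until it is out of the staple, and lift the lid to about 40 degrees so that a colleague can take out the coins. Finish while still holding the lid up and steady at that height (it falls if let go); do not let the lid drop back down, and leave the calculator, the paper roll and the medicine carton where they are.

Things in the scene. Friction and masses are not known exactly. Their poses are not given: they have to be found in the camera images.
- drawer: Flip-lid cash drawer: low grey steel box, 184 mm deep (its x), 466 mm wide (its y), 95 mm high with the lid shut, fixed to the counter. Origin: centre of its underside, on the counter (z = 0). Its x points from the front (robot's side, where the bolt is) to the back, where the lid is hinged; its y to the left as the robot sees it; z up.
- lid_hinge (a point): Middle of the lid's hinge line, at the drawer's rear top edge: 88 mm behind (+x) the drawer's origin, 92 mm above the counter. The line runs along the drawer's y. The lid is a 3 mm steel sheet, its top 3 mm above the hinge line when shut; its front edge, with a lip 14 mm deep, lies 183 mm in front of the line.
- latch_peg (a point): Grasp point on the axis of the bolt's upright steel pull peg (round, 14 mm). It moves with bolt and lid. Lid shut, bolt home: 152 mm in front of the hinge line, mid-width, 132 mm above the counter, 37 mm above the lid. The peg ends 13 mm above the point; the bolt's top is 23 mm below it. Axes as the drawer's, turning with the lid. The peg can pivot between fingers closed on its left and right.
- staple (a point): Top of the wire staple (steel hoop 25 mm wide in x) fixed to the case, standing 20 mm above the lid through a slot in it, 54 mm to the left (+y) of the peg at home. The bolt, a level rod 10 mm thick along the drawer's y, passes through it. On the lid, a guide (33 to 41 mm left of the peg at home) and the spring's barrel (52 to 82 mm right of it), both 18 mm high, carry the bolt.
- latch (a joint): Travel of the bolt in m: 0 = home, through the staple; grows as the peg is pulled towards the drawer's -y (to the right as the robot sees it); end stop at 0.024. The bolt is out of the staple from 0.018 on. The spring pushes back with 4 N at 0, rising to 9 N at the stop; let go, the bolt springs home.
- lid (a joint): Lid angle in rad: 0 = shut, grows as the front edge rises, 1.35 = end stop. The lid weighs about 0.6 kg, has no stay and falls from any angle when let go (shut, or at 0.1 onto the staple if the bolt has sprung home); 3 to 4 N upwards at the peg lifts it. With the bolt home in the staple it cannot be lifted.
- calculator: White desk calculator, 155 x 105 x 28 mm, loose on the counter beside the drawer; origin at the centre of its underside. To be left alone.
- paper_roll: Roll of receipt paper standing on end, 76 mm in diameter, 80 mm high, loose on the counter beside the drawer; origin at the centre of its underside. To be left alone.
- carton: Flat white medicine carton, 45 x 105 x 22 mm, loose on the counter in front of the drawer; origin at the centre of its underside. To be left alone.

How it is judged:
By the outcome, as a careful person would: the job done as asked, in the order asked, and still so for the second after the job is handed in, while the arm keeps its last pose, push and grip.
It also fails if it takes over 32 s, if anything falls off the work surface, if the arm or the gripper's body presses on something with over 40 N, if the wrist force passes 120 N, or if a joint passes its speed limit or range.

ROBOT

A 6-joint arm with a two-finger parallel gripper is mounted at the origin on the work surface. World frame = base frame: x ahead of the robot, y to its left, z up, the work surface at z = 0. Lengths are in m, angles in rad, forces in N, time in s.
With the tool pointing down it reaches from about 0.375 to 0.975 m from the base axis. Payload 3.8 kg.
Tool frame: the origin (TCP) lies at the very end of the fingers, on their centre line; the grasp point (between the pads) lies 19 mm behind it; z points along the fingers, y is the line along which they close (so a half turn about z gives the same grasp; the last joint's range is limited). The gripper opens to 85 mm and grips with 20 to 120 N. Pads are 22 mm wide; open, the fingers measure 114 mm over their backs; the gripper's body (76 mm by 85 mm) begins 54 mm behind the grasp point. The pads swing forward as they close: fully open they stand 13 mm farther back than shut.
Start: joints at [-1.208, 0.264, 1.604, -0, 1.274, -0.037], TCP at [0.263, -0.622, 0.231] pointing down, gripper open.
Joint ranges: [-2.63, 2.63], [-0.94, 2.18], [0.31, 2.57], [-1.31, 4.45], [0, 2.66], [-2.55, 2.55]. Speed limits (rad/s): [2.57, 2.57, 3.14, 3.14, 3.14, 3.14].

INTERFACE

Orientations are given as a rotation vector (axis times angle).
In Python, from workcell import * gives the robot as it stands.
- The arm moves only by the shell command python3 -m crank 'ROWS' [OPENING] [FORCE]. ROWS is JSON, a list that holds one entry, the list of rows, each a list of 6 numbers: the shift along the tool's x, y, z in cm, then the turn, a rotation vector about the tool's x, y, z in rad. In form: [[[dx, dy, dz, ax, ay, az], ...]]. A call has 1 to 8 rows; each row shifts and turns the commanded pose from where the row before left it, along the tool's axes as they then stand; what a row does not reach is not made up. A row lasts 1/12 s, in which the tool goes at most 41.7 mm and 7.16 degrees, less where a joint would pass 70% of its speed; a pose out of reach is approached as far as the arm can. A call with a gripper value outside its range is refused whole. OPENING is the finger opening in cm, from 0 to 8.54, set as the call begins (- or left out, the last holds). The fingers move at their own pace and stop on an object; FORCE is the grip in N (left out, the last holds). Time passes only in rows, so rows that do not move let the fingers close. It gives the time, the measured TCP pose, the force, the opening and the grip force at its end, in the units of the state.
- read_state(): the state, without advancing time (a new reading comes with each control period).
- read_camera(name): name is "scene" or "top" or "wrist"; returns the picture (480x640x3 uint8, blue, green, red); there is no depth.
- camera_model(name): a dict with "camera_matrix" (3x3 intrinsics, pixels), "R" (3x3) and "t" (3): a world point X has camera coordinates R X + t. Camera axes: x right, y down, z forward; pixel columns grow to the right and rows downward; lengths in m; the calibration is good to about 2 mm. A picture is of the moment at which its call begins: read the wrist's pose just before it. camera_model takes no time and is no camera call; for the wrist camera it gives the pose at the moment of the call.
- finish_job(): hands the job in; it is judged then, once.
The state is a dict: "time": time; "q": joint angles; "joint_vel": joint speeds; "joint_torque": joint torques, N m; "tool_pos": TCP position; "tcp_rot": TCP orientation; "wrist_force": force on the tool from outside, world axes, zero at the start; "torque": the same for the moment, N m; "width": opening from 0.0 (shut) to 1.0 (fully open); "grip_force": force on a finger pad.
Only numpy, scipy, OpenCV 4.12 (cv2) and the standard library are available. Lean on these libraries where they do the work, as an engineer would, in place of code of your own. Each camera call takes 0.05 s, during which the arm holds its last target. There are 200 camera calls.

## Working session

There is one attempt and no reset: what is moved stays moved. The work goes in short steps, Python scripts to look and compute and a shell command to move; the robot and the scene stay as the last step left them, time stands still between calls to the robot, and variables do not carry over. Pictures are saved under pics/ and viewed, at most 10 in all, crops included, and the job is handed in when it is done.

```bash
mkdir -p pics; ls
python3 - <<'E'
from workcell import *
import cv2,numpy as np
s=read_state();print(s)
a=read_camera("scene");b=read_camera("top")
cv2.imwrite("pics/scene.png",a);cv2.imwrite("pics/top.png",b)
for n in("scene","top"):
  m=camera_model(n);print(n,{k:np.round(v,4).tolist() for k,v in m.items()})
E
```

```text
pics
{'time': 0.0, 'q': array([-1.20791870e+00,  2.64747294e-01,  1.60539850e+00,  3.31093517e-05,
        1.27367672e+00, -3.68979651e-02]), 'joint_vel': array([ 0.00067531,  0.00073708,  0.00065558,  0.00079197,  0.00121137,
       -0.00078081]), 'joint_torque': array([-7.03973292e-04, -5.15109694e+01, -3.67315578e+01, -2.17284346e-04,
        1.29995844e-02, -1.05475351e-05]), 'tool_pos': array([ 0.26246652, -0.62108351,  0.22995273]), 'tcp_rot': array([-3.07688144e+00, -6.23339748e-01,  5.18953245e-04]), 'wrist_force': array([ 0.52445563,  0.32182991, -0.30512755]), 'torque': array([-0.00772348,  0.01385912, -0.02503937]), 'grip_force': 0.0, 'width': 0.9979132217106613}
scene {'camera_matrix': [[440.6608, 0.0, 310.6458], [0.0, 440.6608, 243.6851], [0.0, 0.0, 1.0]], 'R': [[0.022, 0.9995, -0.0217], [0.5948, -0.0305, -0.8033], [-0.8036, 0.0048, -0.5952]], 't': [-0.0555, -0.2436, 1.6779]}
top {'camera_matrix': [[466.1771, 0.0, 317.5535], [0.0, 466.1771, 240.9274], [0.0, 0.0, 1.0]], 'R': [[0.0232, -0.9997, -0.0082], [-0.9911, -0.0219, -0.1316], [0.1314, 0.0112, -0.9913]], 't': [0.0422, 0.5916, 1.153]}
```

View pics/top.png

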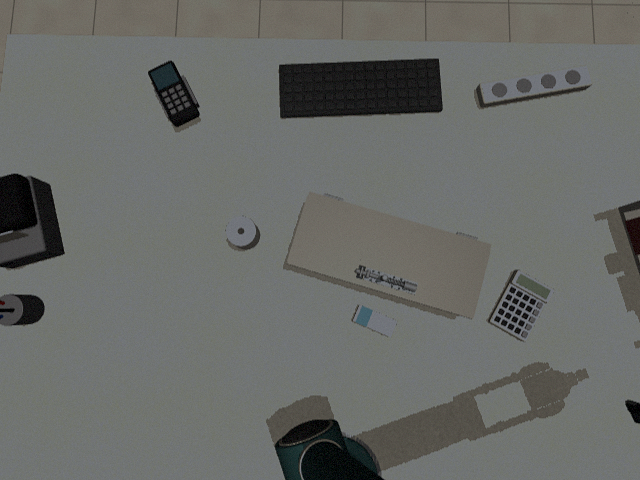

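View pics/scene.png

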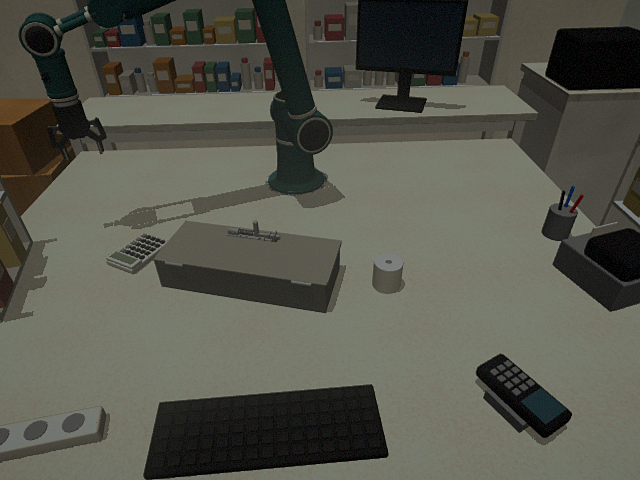

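The top view shows the lid with corners near (309,193), (490,242), (473,319) and (285,268), and the bolt around (385,278). The carton is at (374,320), the calculator at (520,305) and the roll at (241,232). The scene view shows the peg top at about (255,221).

```bash
cat > h.py <<'E'
from workcell import *
import cv2,numpy as np
from scipy.spatial.transform import Rotation as Rot
def ray(m,p):
  d=m["R"].T@np.linalg.solve(m["camera_matrix"],[p[0],p[1],1.]);return -m["R"].T@m["t"],d
def onz(m,p,z):
  o,d=ray(m,p);return o+d*(z-o[2])/d[2]
def proj(m,X):
  c=m["camera_matrix"]@(m["R"]@np.asarray(X)+m["t"]);return c[:2]/c[2]
E
python3 - <<'E'
from h import *
b=cv2.imread("pics/top.png");a=cv2.imread("pics/scene.png");m=camera_model("top");ms=camera_model("scene")
P=[onz(m,p,.095)[:2] for p in [(309,193),(490,242),(473,319),(285,268)]]
print(np.round(P,4))
hsv=cv2.cvtColor(b,cv2.COLOR_BGR2HSV);print(hsv[230,330],hsv[260,450],hsv[150,330],hsv[290,310])
RL,RR,FR,FL=P
y=(RL-RR)+(FL-FR);y/=np.linalg.norm(y);x=np.array([y[1],-y[0]])
print("sizes",[np.linalg.norm(P[i]-P[i-3]) for i in range(4)],"yaw",np.arctan2(x[1],x[0]))
c=np.mean(P,0); # lid centre
peg=c+x*(-152+91.5)/1000
print("c",c,"peg pred",peg,"px top",proj(m,[*peg,.145]),"scene",proj(ms,[*peg,.145]),proj(ms,[*peg,.109]))
st=peg+y*.054;print("staple px",proj(m,[*st,.115]))
for n,p in dict(carton=(374,320),calc=(520,305),roll=(241,232)).items():print(n,onz(m,p,.025)[:2])
c1=cv2.resize(b[240:345,330:470],None,fx=5,fy=5,interpolation=2)
c2=cv2.resize(a[210:255,215:295],None,fx=7,fy=7,interpolation=2)
im=np.zeros((525,700,3),np.uint8);im[:]=cv2.convertScaleAbs(c1,alpha=1.6);cv2.imwrite("pics/c1.png",im)
cv2.imwrite("pics/c2.png",cv2.convertScaleAbs(c2,alpha=1.6))
E
```

```text
[[ 0.702   0.0789]
 [ 0.5897 -0.3638]
 [ 0.404  -0.3189]
 [ 0.5153  0.1322]]
[ 22  25 112] [ 25  31 107] [ 90  11 117] [ 69  15 117]
sizes [np.float64(0.45674272860247245), np.float64(0.19102790667663103), np.float64(0.4645775634908409), np.float64(0.19423741617978907)] yaw -0.24508688513596724
c [ 0.55275472 -0.11789341] peg pred [ 0.49406269 -0.10321366] px top [385.18917667 277.89550746] scene [254.94993703 220.40731459] [256.21431548 231.30107014]
staple px [361.36726932 272.52627424]
carton [ 0.39382339 -0.0916236 ]
calc [ 0.43999767 -0.46073637]
roll [0.61133173 0.25520934]
```

View pics/c1.png

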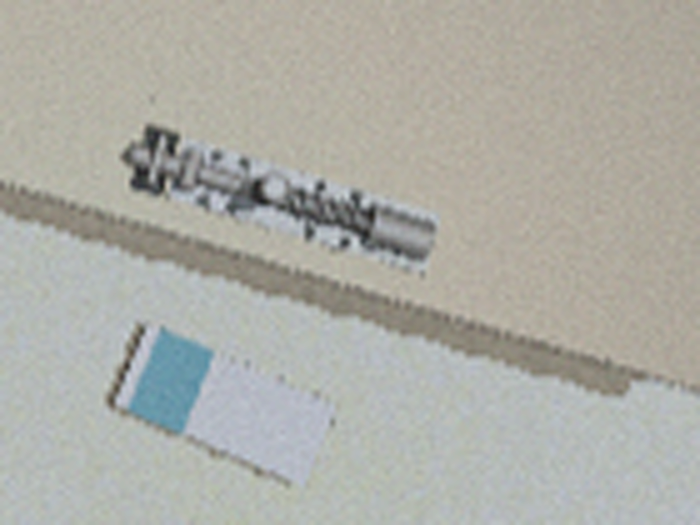

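View pics/c2.png

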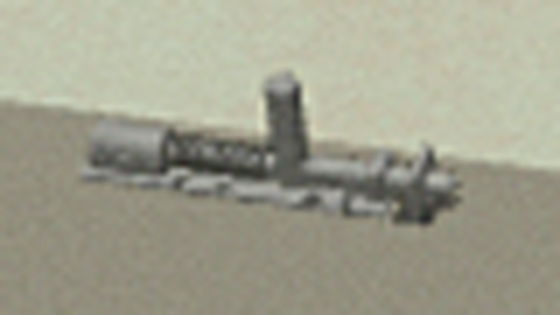

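Both views put the peg where the lid geometry predicts it: (0.494, -0.103), drawer yaw -0.245, pixel agreement within 1 px. Next I work out the approach in tool axes.

```bash
cat >> h.py <<'E'
YAW=-0.245;PEG=np.array([.494,-.1032,.132])
def target(s):
  T=Rot.from_rotvec(s["tcp_rot"]).as_matrix()
  xd=np.array([np.cos(YAW),np.sin(YAW),0]);yd=np.array([-xd[1],xd[0],0])
  best=[]
  for sg in(1,-1):
    y=sg*yd;z=np.array([0,0,-1.]);G=np.c_[np.cross(y,z),y,z]
    best.append((np.linalg.norm(Rot.from_matrix(T.T@G).as_rotvec()),sg,G))
  return T,*min(best,key=lambda b:b[0])
def plan(goal):
  s=read_state();T,ang,sg,G=target(s)
  print("t",s["time"],"tcp",s["tool_pos"].round(4),"q",s["q"].round(3),"F",s["wrist_force"].round(1),"sg",sg)
  print("shift cm",(T.T@(goal-s["tool_pos"])*100).round(2),"rot",Rot.from_matrix(T.T@G).as_rotvec().round(4));return T,G
E
python3 -c "
from h import *
T,G=plan(np.array([.494,-.1032,.19]));print(T.round(3),G.round(3))"
```

```text
t 0.1 tcp [ 0.2625 -0.6212  0.2301] q [-1.208  0.265  1.605  0.     1.274 -0.037] F [ 0.4  0.2 -0.2] sg -1
shift cm [ 41.48 -38.69   4.09] rot [-2.000e-03  6.000e-04  6.448e-01]
[[ 0.921  0.389 -0.001]
 [ 0.389 -0.921  0.002]
 [ 0.    -0.002 -1.   ]] [[ 0.97  -0.243  0.   ]
 [-0.243 -0.97   0.   ]
 [ 0.    -0.    -1.   ]]
```

```bash
python3 -m crank '[[[2.6,-2.4,0.2,0,0,0],[2.6,-2.4,0.2,0,0,0],[2.6,-2.4,0.2,0,0,0],[2.6,-2.4,0.2,0,0,0],[2.6,-2.4,0.2,0,0,0],[2.6,-2.4,0.2,0,0,0],[2.6,-2.4,0.2,0,0,0],[2.6,-2.4,0.2,0,0,0]]]' 
python3 -m crank '[[[2.6,-2.4,0.2,0,0,0],[2.6,-2.4,0.2,0,0,0],[2.6,-2.4,0.2,0,0,0],[2.6,-2.4,0.2,0,0,0],[2.6,-2.4,0.2,0,0,0],[2.6,-2.4,0.2,0,0,0],[2.6,-2.4,0.2,0,0,0],[2.6,-2.4,0.2,0,0,0]]]'
python3 -m crank '[[[0,0,0,0,0,0.08],[0,0,0,0,0,0.08],[0,0,0,0,0,0.08],[0,0,0,0,0,0.08],[0,0,0,0,0,0.08],[0,0,0,0,0,0.08],[0,0,0,0,0,0.08],[0,0,0,0,0,0.08]]]'
python3 - <<'E'
from h import *
plan(np.array([.494,-.1032,.115]))
m=camera_model("wrist");w=read_camera("wrist");cv2.imwrite("pics/w1.png",cv2.convertScaleAbs(w,alpha=1.5))
for z in(.145,.109):print(proj(m,[*PEG[:2],z]))
E
```

```text
time: 0.77
tool_pos: [0.3797, -0.362, 0.2147]
tcp_rot: [-3.078, -0.623, 0.0]
wrist_force: [1.4, -0.4, 0.1]
width: 1.0
grip_force: 0.0
time: 1.43
tool_pos: [0.4965, -0.1043, 0.1989]
tcp_rot: [-3.079, -0.624, 0.001]
wrist_force: [1.4, 0.3, 0.0]
width: 1.003
grip_force: 0.0
time: 2.1
tool_pos: [0.496, -0.106, 0.1987]
tcp_rot: [-3.118, 0.382, 0.002]
wrist_force: [-0.3, 0.4, -0.4]
width: 0.998
grip_force: 0.0
t 2.1 tcp [ 0.496  -0.106   0.1987] q [-0.26  -0.031  1.993  0.     1.181  1.555] F [-0.3  0.4 -0.4] sg -1
shift cm [-0.26 -0.22  8.38] rot [-0.      0.001   0.0009]
[310.11368287 274.61354324]
[310.75421615 250.11771386]
```

View pics/w1.png

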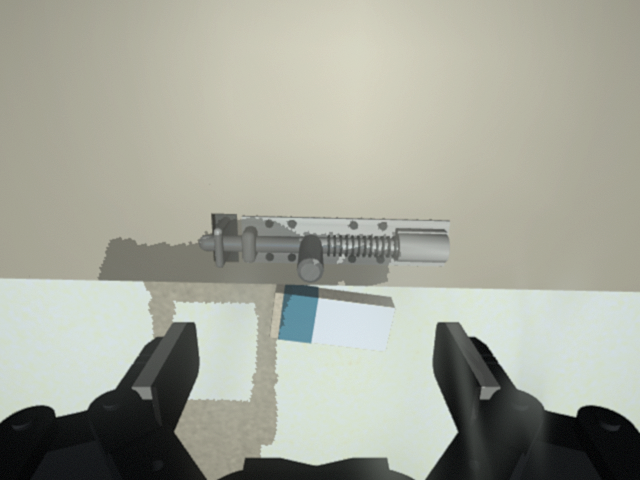

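The wrist view shows the peg top at (311,270) against a predicted (310,275), so it is about 2 mm farther in x. The lid edge runs 0.019 rad off the tool's y. I'll correct both, half-close the fingers and go down astride the peg.

```bash
python3 -m crank '[[[-0.1,-0.2,0,0,0,0.018],[0,0,0,0,0,0],[0,0,0,0,0,0],[0,0,1,0,0,0],[0,0,1,0,0,0],[0,0,1,0,0,0],[0,0,1,0,0,0],[0,0,1,0,0,0]]]' 3.2 50
python3 - <<'E'
from h import *
plan(np.array([.496,-.1037,.115]));print(read_state()["width"])
m=camera_model("wrist");w=read_camera("wrist");cv2.imwrite("pics/w2.png",cv2.convertScaleAbs(w,alpha=1.5))
E
```

```text
time: 2.82
tool_pos: [0.4953, -0.1038, 0.1475]
tcp_rot: [-3.115, 0.404, 0.002]
wrist_force: [-0.7, -0.4, 0.1]
width: 0.375
grip_force: 0.0
t 2.8167 tcp [ 0.4953 -0.1038  0.1475] q [-0.256  0.015  2.048  0.     1.081  1.573] F [-0.7 -0.4  0.1] sg -1
shift cm [ 0.07 -0.03  3.25] rot [-0.      0.0015 -0.013 ]
0.3751497267884193
```

View pics/w2.png

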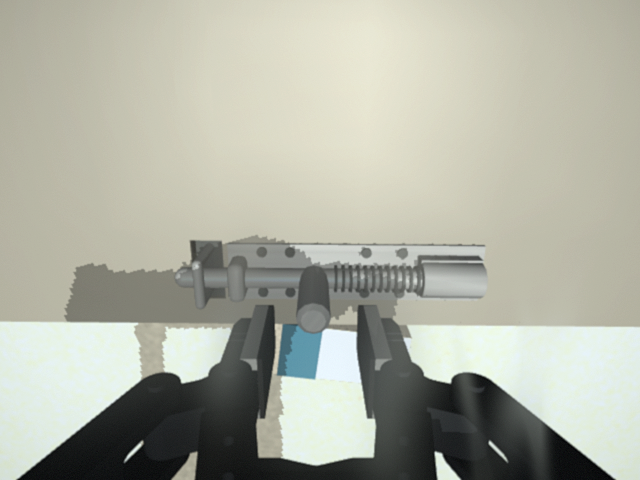

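The peg top at (313,318) is centred between the pads (274 to 358), and the bolt now lies level in the image. I'll go down and close.

```bash
python3 -m crank '[[[0.1,0,0.8,0,0,0],[0,0,0.8,0,0,0],[0,0,0.8,0,0,0],[0,0,0.8,0,0,0],[0,0,0,0,0,0]]]'
python3 -m crank '[[[0,0,0,0,0,0],[0,0,0,0,0,0],[0,0,0,0,0,0],[0,0,0,0,0,0],[0,0,0,0,0,0]]]' 0.5 60
```

```text
time: 3.28
tool_pos: [0.4956, -0.1039, 0.1152]
tcp_rot: [-3.115, 0.404, 0.005]
wrist_force: [-0.3, 0.6, -0.1]
width: 0.373
grip_force: 0.0
time: 3.7
tool_pos: [0.497, -0.1036, 0.1173]
tcp_rot: [-3.114, 0.404, -0.0]
wrist_force: [-0.1, 4.8, -1.9]
width: 0.14
grip_force: 58.5
```

```bash
python3 -m crank '[[[0,0.4,0,0,0,0],[0,0.4,0,0,0,0],[0,0.4,0,0,0,0],[0,0.4,0,0,0,0],[0,0.3,0,0,0,0],[0,0.3,0,0,0,0],[0,0,0,0,0,0],[0,0,0,0,0,0]]]'
python3 - <<'E'
from h import *
plan(np.array([.496,-.1037,.115]))
w=read_camera("wrist");cv2.imwrite("pics/w3.png",cv2.convertScaleAbs(w,alpha=1.5))
E
```

```text
time: 4.37
tool_pos: [0.4913, -0.1242, 0.1173]
tcp_rot: [-3.113, 0.405, 0.0]
wrist_force: [0.9, 8.3, -1.5]
width: 0.138
grip_force: 58.7
t 4.3667 tcp [ 0.4913 -0.1242  0.1173] q [-0.298  0.049  2.074  0.003  1.019  1.53 ] F [ 0.9  8.3 -1.5] sg -1
shift cm [-0.07 -2.1   0.24] rot [-0.0025  0.0005 -0.014 ]
```

View pics/w3.png

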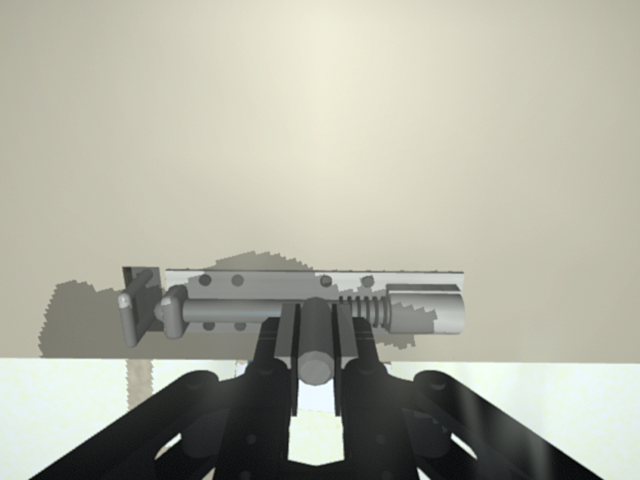

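The bolt tip at (157,310) is now clear of the staple at (125-150), and the 8.3 N pull corresponds to about 21 mm of travel. I'll lift along the hinge arc, turning the tool with the lid.

```bash
python3 -m crank '[[[0.07,0.02,-0.38,0,-0.025,0],[0.07,0.02,-0.38,0,-0.025,0],[0.07,0.02,-0.38,0,-0.025,0],[0.07,0.02,-0.38,0,-0.025,0],[0.07,0,-0.38,0,-0.025,0],[0.07,0,-0.38,0,-0.025,0],[0,0,0,0,0,0]]]'
python3 -c "
from h import *
plan(np.array([.496,-.1037,.115]))"
```

```text
time: 5.0
tool_pos: [0.4967, -0.1259, 0.1399]
tcp_rot: [-3.084, 0.401, 0.236]
wrist_force: [-1.0, 8.3, -2.9]
width: 0.14
grip_force: 58.9
t 5.0 tcp [ 0.4967 -0.1259  0.1399] q [-0.295  0.138  1.939 -0.003  1.218  1.535] F [-1.   8.3 -2.9] sg -1
shift cm [-0.24 -2.12  2.56] rot [-0.0043  0.1532 -0.0135]
```

```bash
python3 -m crank '[[[0.07,0,-0.38,0,-0.025,0],[0.07,0,-0.38,0,-0.025,0],[0.07,0,-0.38,0,-0.025,0],[0.07,0,-0.38,0,-0.025,0],[0.07,0,-0.38,0,-0.025,0],[0.07,0,-0.38,0,-0.025,0],[0.07,0,-0.38,0,-0.025,0],[0.07,0,-0.38,0,-0.025,0]]]'
python3 -m crank '[[[0.07,0,-0.38,0,-0.025,0],[0.07,0,-0.38,0,-0.025,0],[0.07,0,-0.38,0,-0.025,0],[0.07,0,-0.38,0,-0.025,0],[0.07,0,-0.38,0,-0.025,0],[0.07,0,-0.38,0,-0.025,0],[0.07,0,-0.38,0,-0.025,0],[0,0,0,0,0,0]]]'
python3 -c "
from h import *
plan(np.array([.496,-.1037,.115]))"
```

```text
time: 5.67
tool_pos: [0.5086, -0.1289, 0.1676]
tcp_rot: [-3.021, 0.392, 0.537]
wrist_force: [0.4, 8.3, -2.9]
width: 0.14
grip_force: 58.8
time: 6.33
tool_pos: [0.5238, -0.1328, 0.19]
tcp_rot: [-2.941, 0.381, 0.796]
wrist_force: [-1.9, 8.2, -1.5]
width: 0.14
grip_force: 58.9
t 6.3333 tcp [ 0.5238 -0.1328  0.19  ] q [-0.287  0.4    1.593 -0.011  1.678  1.543] F [-1.9  8.2 -1.5] sg -1
shift cm [ 0.83 -2.07  8.22] rot [-0.0073  0.5289 -0.0123]
```

```bash
python3 -m crank '[[[0.07,0,-0.38,0,-0.025,0],[0.07,0,-0.38,0,-0.025,0],[0.07,0,-0.38,0,-0.025,0],[0.07,0,-0.38,0,-0.025,0],[0.07,0,-0.38,0,-0.025,0],[0.07,0,-0.38,0,-0.025,0],[0.07,0,-0.38,0,-0.025,0],[0,0,0,0,0,0]]]'
python3 -m crank '[[[0,0,0,0,0,0],[0,0,0,0,0,0],[0,0,0,0,0,0],[0,0,0,0,0,0]]]'
python3 - <<'E'
from h import *
plan(np.array([.496,-.1037,.115]))
# expected lid geometry at 40 deg
a=read_camera("scene");cv2.imwrite("pics/s2.png",cv2.resize(cv2.convertScaleAbs(a[130:330,80:380],alpha=1.5),None,fx=2.5,fy=2.5))
yaw=-.258;x=np.array([np.cos(yaw),np.sin(yaw)]);y=np.array([-x[1],x[0]])
h=np.array([.496,-.1037])+x*.152;m=camera_model("scene")
for th in(.6,.7,.8):
  r=np.array([-.183*np.cos(th),.183*np.sin(th)])
  print(th,[((proj(m,[*(h+x*r[0]+y*s*.232),.092+r[1]])-[80,130])*2.5).round() for s in(1,-1)])
E
```

```text
time: 7.0
tool_pos: [0.5422, -0.1377, 0.2091]
tcp_rot: [-2.842, 0.367, 1.043]
wrist_force: [-1.3, 9.2, 0.1]
width: 0.138
grip_force: 59.0
time: 7.33
tool_pos: [0.5422, -0.1377, 0.2091]
tcp_rot: [-2.844, 0.368, 1.039]
wrist_force: [-1.0, 8.8, -1.2]
width: 0.138
grip_force: 58.9
t 7.3333 tcp [ 0.5422 -0.1377  0.2091] q [-0.284  0.534  1.429 -0.015  1.88   1.544] F [-1.   8.8 -1.2] sg -1
shift cm [ 2.   -2.07 10.63] rot [-0.0081  0.7011 -0.0116]
0.6 [array([649., 212.]), array([232., 166.])]
0.7 [array([647., 205.]), array([224., 159.])]
0.8 [array([645., 200.]), array([216., 154.])]
```

View pics/s2.png

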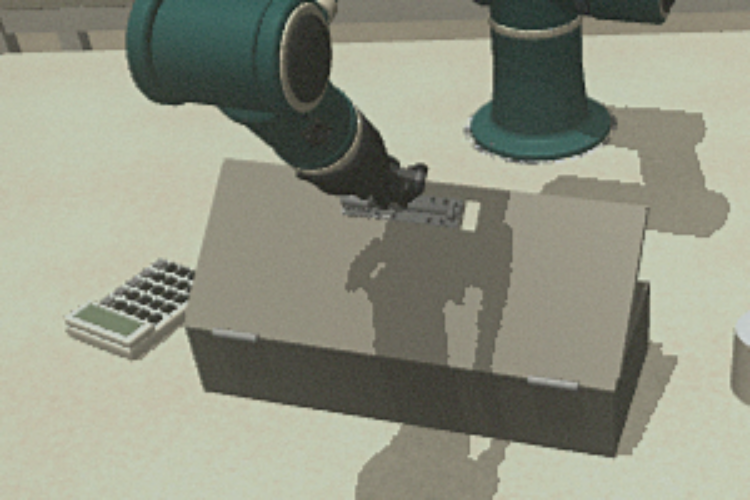

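The lid's front corners at (648,206) and (224,158) match 0.70 rad, or 40°. The grip is steady at 59 N and the neighbouring objects are where they were, so I'm handing in.

```bash
python3 -c "
from workcell import *
print(finish_job())"
```

```text
the job is handed in; nothing more can be done
None
```

I drew the bolt about 21 mm, clear of the staple, raised the lid to about 40 degrees and handed the job in with the peg still held steady; the calculator, paper roll and carton were not touched.

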